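# Hold a sample plate flush on the sloped reader platen

### The job

Slide the blue cover of the grey storage case fully open, lift the sample plate out by its orange grip, and bring it steel side down onto the white sprung pad of the reader's sloped platen, lined up with the dark frame on the pad (either way round). Let the plate tilt by touch until it lies flush on the slope inside the frame, press gently until the pad has sunk about half of its 8 mm travel, and finish while still gripping the plate and holding it pressed there. Do not disturb the glassware and tools around.

Things in the scene. Friction and masses are not known exactly. Their poses are not given: they have to be found in the camera images.
- case: grey storage case fixed to the bench, 187 x 150 x 44 mm, yaw within 0.4 rad, on either side of the bench. Origin: centre of its underside; z up, x along the cover's travel (away from the robot). Its near half is an open-topped bay, inner size 87 x 140 mm, centred at x = -45 mm, floor 6 mm above the bench; its far half is a closed deck.
- cover (a joint): travel of the flat blue cover (95 x 148 x 5 mm, its top 49.5 mm above the bench) along the case's +x, in m: 0 = bay shut, 0.092 = fully open, over the far deck (end stop). Slides with about 1.2 N of friction and stays where it is left.
- cover_knob (a point): middle of the white round knob on the centre of the cover, 64.5 mm above the bench, 24 mm in diameter here; the knob stands from 49.5 to 73.5 mm above the bench. Moves with the cover.
- plate: sample plate: steel 60 x 50 x 4 mm (x, y, z), about 120 g, with an upright orange grip on the middle of its green upper side: 30 mm along x, 12 mm thick along y, top 30 mm above the underside. Origin: centre of the underside; z up through the grip. Lies flat on the bay's floor, grip up, up to 12 mm off the bay's centre, turned up to 0.2 rad from the case.
- stage: reader stage fixed to the bench, across from the case: cream base 150 x 150 x 18 mm under a tilted platen (110 mm along the slope, 114 mm wide) that slopes down away from the robot. Origin: underside, 5 mm in +x of the base's centre; z up, x away from the robot (yaw within 0.35 rad). Side brackets at y = +-66 mm, x = -68 to -18 mm, tops 88 mm above the bench: approach the pad from above.
- platen (a joint): slope of the platen, in rad: 0 = level, larger = raised more at the edge nearest the robot; differs from run to run (0.18 to 0.46) and is clamped: it does not give under some tens of newtons. The hinge is the platen's low, far edge, 55 mm in +x from the stage's origin and 30 mm above the bench.
- pad (a joint): how far the white pad (76 mm along the slope x 66 mm wide, standing 10 mm proud of the platen) is sunk into the platen, along its normal, in m: 0 = up, 0.008 = bottomed. Its spring starts to give at about 3 N and takes 1.5 N more per mm (about 9 N at 4 mm). It does not tilt in the platen.
- pad_face (a point): centre of the pad's upper surface and of the dark frame on it (opening 60 x 50 mm, the plate's outline, long side down the slope). 60 mm up the slope from the hinge, 22 mm outward of it with the pad up; moves with the pad. x points down the slope (away from the robot), z is the outward normal of the sloped face.
- beaker_a: empty glass beaker, 76 mm wide, 100 mm high, at the back; origin under its centre. Leave alone.
- beaker_b: empty glass beaker like the other, at the back; origin under its centre. Leave alone.
- jug: white plastic jug, 90 mm wide, 120 mm high, at the left side; origin under its centre. Leave alone.
- bottle: capped amber bottle, 60 mm wide, 130 mm high, in the middle; origin under its centre. Leave alone.
- jar: small white jar with a red cap, 40 mm wide, 50 mm high, in the middle; origin under its centre. Leave alone.
- dish: small white ceramic dish, 56 mm wide, 20 mm high, in the middle; origin under its centre. Leave alone.
- spatula: spatula 170 mm long lying at the right side; origin under its middle. Leave alone.
Things that resemble listed ones, but are neither listed nor needed, are in the scene too. Leave any red look-alike of the case alone.

How it is judged (in metres and radians):
On the way, in this order (a step that is already met when the one before it is completed fails the run):
1. the cover is slid fully open (at least 84 of 92 mm) (value of joint cover above 0.084 m), for 0.2 s.
2. the plate is held in the fingers, lifted clear of the case (z of plate in the frame of case above 0.06 m and contact force between plate and the fingers above 1 N and contact force between plate and case below 0.1 N), for 0.2 s.
At the end, for the whole second after the job is handed in: The fingers still grip the plate and press it on the sloped pad with 3 to 25 N, the pad sunk 1.5 to 7 mm; at rest, flush (within 0.04 rad and 3 mm), centred on the frame within 10 mm each way, sides within 0.12 rad of the frame's; the cover is still open (84 mm or more) (contact force between plate and stage between 3 and 25 N and contact force between plate and the fingers above 2 N and angle between the z axis of plate and the z axis of pad_face, either way round below 0.04 rad and angle between the x axis of plate and the x axis of pad_face, either way round below 0.12 rad and x of plate in the frame of pad_face between -0.01 and 0.01 m and y of plate in the frame of pad_face between -0.01 and 0.01 m and z of plate in the frame of pad_face between -0.003 and 0.003 m and linear speed of plate below 0.01 m/s and value of joint pad between 0.0015 and 0.007 m and value of joint cover above 0.084 m); the arm keeps its last pose, push and grip.
It fails at once if the plate is pressed on the stage with more than 40 N (contact force between plate and stage above 40 N).
It fails at once if a bystander is moved by more than 20 mm or knocked over (distance of any of beaker_a, beaker_b, jug, bottle, jar, dish, spatula from where it was at the start of the episode above 0.02 m or angle between any of beaker_a, beaker_b, jug, bottle, jar, dish, spatula's own z axis and vertical above 0.5 rad).
It also fails if it takes over 51 s, if anything falls off the work surface, if the arm or the gripper's body presses on something with over 40 N, if the wrist force passes 120 N, or if a joint passes its speed limit or range.

### The arm

A 6-joint arm with a two-finger parallel gripper is mounted at the origin on the work surface. World frame = base frame: x ahead of the robot, y to its left, z up, the work surface at z = 0. Lengths are in mm, angles in rad, forces in N, time in s.
With the tool pointing down it reaches from about 275 to 750 mm from the base axis. Payload 10.2 kg.
Tool frame: the origin (TCP) lies at the very end of the fingers, on their centre line; the grasp point (between the pads) lies 19 mm behind it; z points along the fingers, y is the line along which they close (so a half turn about z gives the same grasp; the last joint's range is limited). The gripper opens to 85 mm and grips with 20 to 120 N. Pads are 22 mm wide; open, the fingers measure 114 mm over their backs; the gripper's body (76 mm by 85 mm) begins 54 mm behind the grasp point. The pads swing forward as they close: fully open they stand 13 mm farther back than shut.
Start: joints at [0.954, 0.313, 1.498, -0, 1.331, -0.223], TCP at [201.456, 484.816, 231.294] pointing down, gripper open.
Joint ranges: [-2.94, 2.94], [-0.97, 2.17], [0.19, 2.56], [-1.23, 4.37], [0.02, 3.11], [-2.88, 2.88]. Speed limits (rad/s): [2.39, 2.39, 3.01, 3.14, 3.14, 3.14].

### API

Orientations are given as a unit quaternion [w, x, y, z].
In Python, from rig import ctrl gives the robot as it stands.
- The arm moves only by the shell command python3 -m pendant 'ROWS' [FORCE]. ROWS is JSON, a list that holds one entry, the list of rows, each a list of 5 numbers: the shift along the tool's x, y, z normalised to -1 to 1, where 1 is 200 mm, then the turn about the tool's z normalised to -1 to 1, where 1 is pi rad, then the opening, from 0 (shut) to 1 (fully open). In form: [[[dx, dy, dz, spin, hand], ...]]. A call has 1 to 12 rows; each row is the pose to reach, as a shift and turn from the pose commanded when the call began, along the tool's axes at that moment, turning the shorter way round; what a row does not reach only later rows make up. A row lasts 1/10 s, in which the tool goes at most 50 mm and 8.59 degrees, less where a joint would pass 70% of its speed; a pose out of reach is approached as far as the arm can. A call with a number of a shift or a turn outside -1 to 1 is refused whole. A call with a gripper value outside its range is refused whole. The fingers move at their own pace and stop on an object; FORCE is the grip in N (left out, the last holds). Time passes only in rows, so rows that repeat a pose let the fingers close. It gives the time, the measured TCP pose, the force, the opening and the grip force at its end, in the units of the state.
- ctrl.sense(): the state, without advancing time (a new reading comes with each control period).
- ctrl.capture(name): name is "side" or "top" or "wrist"; returns (picture, depth): 400x640x3 uint8, blue, green, red; 400x640 float32, mm along the optical axis (not along the pixel's ray), 0 where there is no reading.
- ctrl.get_calibration(name): a dict with "K" (3x3 intrinsics, pixels), "origin" and "rotation" of the camera in the world. Camera axes: x right, y down, z forward; pixel columns grow to the right and rows downward; lengths in mm; the calibration is good to about 2 mm. A picture is of the moment at which its call begins: read the wrist's pose just before it. get_calibration takes no time and is no camera call; for the wrist camera it gives the pose at the moment of the call.
- ctrl.finish_job(): hands the job in; it is judged then, once.
The state is a dict: "time_s": time; "joints": joint angles; "dq": joint speeds; "tau": joint torques, N m; "eef_pos": TCP position; "ee_rot": TCP orientation; "force": force on the tool from outside, world axes, zero at the start; "wrist_torque": the same for the moment, N m; "grip_width": opening from 0.0 (shut) to 1.0 (fully open); "grip_force": force on a finger pad.
Only numpy, scipy, OpenCV 4.12 (cv2) and the standard library are available. Lean on these libraries where they do the work, as an engineer would, in place of code of your own. Each camera call takes 0.05 s, during which the arm holds its last target. There are 200 camera calls.

## Working session

There is one attempt and no reset: what is moved stays moved. The work goes in short steps, Python scripts to look and compute and a shell command to move; the robot and the scene stay as the last step left them, time stands still between calls to the robot, and variables do not carry over. Pictures are saved under pics/ and viewed, at most 10 in all, crops included, and the job is handed in when it is done.

```bash
mkdir -p pics; ls; python3 - <<'E'
from rig import ctrl
import cv2,numpy as np
np.set_printoptions(precision=4,suppress=True)
print(ctrl.sense())
for n in("top","side"):
    p,d=ctrl.capture(n); cv2.imwrite(f"pics/{n}0.png",p); np.save(f"pics/{n}0.npy",d); print(n,ctrl.get_calibration(n))
E
```

```text
pics
{'time_s': 0.0, 'joints': array([ 0.9536,  0.3134,  1.4985,  0.    ,  1.331 , -0.2234]), 'dq': array([-0.0003,  0.0007,  0.0008, -0.0003, -0.001 ,  0.0001]), 'tau': array([ -0.0003, -41.2264, -25.9744,  -0.0001,   0.004 ,   0.    ]), 'eef_pos': array([201.2886, 484.5987, 230.7347]), 'ee_rot': array([-0.0003,  0.1956,  0.9807, -0.0006]), 'force': array([-0.1446,  0.4227,  0.8331]), 'wrist_torque': array([ 0.0195,  0.0037, -0.0471]), 'grip_force': 0.0, 'grip_width': 0.9984495856174436}
top {'K': array([[469.679 ,   0.    , 324.9545],
       [  0.    , 469.679 , 201.5085],
       [  0.    ,   0.    ,   1.    ]]), 'origin': array([ 221.7589,  -18.1917, 1664.9349]), 'rotation': array([-0.0613,  0.7063, -0.702 ,  0.0679])}
side {'K': array([[479.3587,   0.    , 317.5298],
       [  0.    , 479.3587, 200.2745],
       [  0.    ,   0.    ,   1.    ]]), 'origin': array([  341.8196, -1119.7798,   746.4662]), 'rotation': array([-0.4955,  0.8653, -0.0628,  0.0433])}
```

View pics/top0.png

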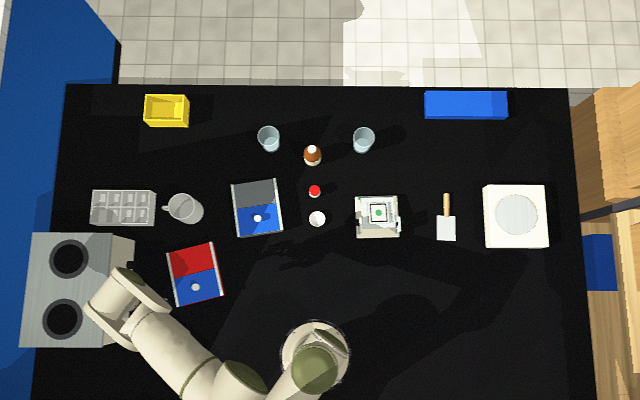

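View pics/side0.png

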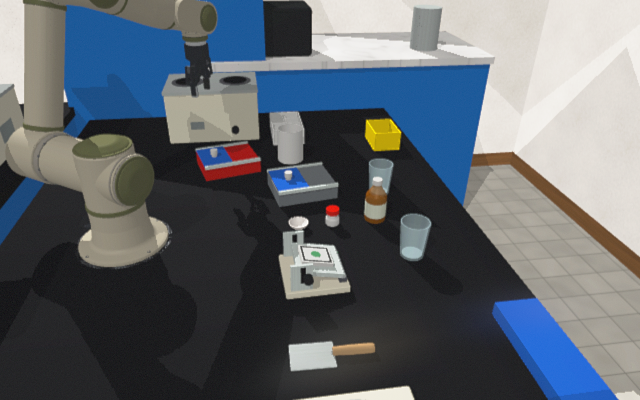

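The top view shows the grey case around (257,208) with its knob at (258,218), the stage at (378,215), and the red decoy at (195,275). The side view confirms this: grey case at (302,183), stage at (315,270).

```bash
cat > h.py <<'E'
import numpy as np,cv2
from scipy.spatial.transform import Rotation as R
from rig import ctrl
np.set_printoptions(precision=3,suppress=True)
def rot(q): return R.from_quat(np.roll(q,-1)).as_matrix()
def rays(c,uv):
    uv=np.atleast_2d(uv).astype(float)
    return np.c_[(uv[:,0]-c["K"][0,2])/c["K"][0,0],(uv[:,1]-c["K"][1,2])/c["K"][1,1],np.ones(len(uv))]@rot(c["rotation"]).T
def onplane(c,uv,z):
    r=rays(c,uv); return c["origin"]+r*((z-c["origin"][2])/r[:,2])[:,None]
def cloud(c,d):
    v,u=np.mgrid[:d.shape[0],:d.shape[1]]
    return (c["origin"]+rays(c,np.c_[u.ravel(),v.ravel()])*d.ravel()[:,None]).reshape(*d.shape,3)
def hsv(p): return cv2.cvtColor(p,cv2.COLOR_BGR2HSV)
def big(m):
    cs,_=cv2.findContours(m.astype(np.uint8),cv2.RETR_EXTERNAL,cv2.CHAIN_APPROX_NONE); return max(cs,key=cv2.contourArea)
E
python3 - <<'E'
from h import *
p=cv2.imread("pics/top0.png");d=np.load("pics/top0.npy");c=ctrl.get_calibration("top")
H=hsv(p);P=cloud(c,d)
roi=np.zeros(p.shape[:2],bool);roi[170:245,225:290]=1
m=(H[...,0]>100)&(H[...,0]<130)&(H[...,1]>130)&(H[...,2]>60)&roi
k=big(m);r=cv2.minAreaRect(k);b=cv2.boxPoints(r)
W=onplane(c,b,49.5);print("cover",W,W.mean(0))
mk=np.zeros_like(roi);mk[205:230,248:268]=1
mk&=(H[...,1]<60)&(H[...,2]>180);print("knob",mk.sum(),onplane(c,np.argwhere(mk)[:,::-1].mean(0),73.5), np.median(P[mk],0))
# whole case
ys,xs=np.where((P[...,2]>25)&(P[...,2]<60)&roi)
mm=((P[...,2]>25)&(P[...,2]<60)&roi);kk=big(mm);r=cv2.minAreaRect(P[mm][:,:2].astype(np.float32));print("case rect",r)
# stage
s=np.zeros_like(roi);s[185:245,345:410]=1
ms=s&(P[...,2]>8);print("stage rect",cv2.minAreaRect(P[ms][:,:2].astype(np.float32)))
g=s&(H[...,0]>40)&(H[...,0]<85)&(H[...,1]>80)
print("green",g.sum(),P[g].mean(0))
gc=P[g].mean(0)
q=P[s&(np.linalg.norm(P[...,:2]-gc[:2],axis=-1)<32)]
A=np.c_[q[:,:2],np.ones(len(q))];x=np.linalg.lstsq(A,q[:,2],rcond=None)[0];print("plane",x,np.arctan(np.hypot(*x[:2])),"yaw",np.arctan2(-x[1],-x[0]))
cv2.imwrite("pics/crop.png",cv2.resize(p[165:250,225:410],None,fx=4.2,fy=4.2,interpolation=cv2.INTER_CUBIC))
E
```

```text
cover [[493.578 278.089  49.5  ]
 [516.195 140.357  49.5  ]
 [421.775 123.758  49.5  ]
 [399.695 260.117  49.5  ]] [457.811 200.581  49.5  ]
knob 42 [[457.57  199.157  73.5  ]] [457.281 199.623  73.273]
case rect ((500.8555908203125, 208.17880249023438), (189.1173095703125, 159.11436462402344), 9.858726501464844)
stage rect ((399.3070373535156, -189.18959045410156), (245.30282592773438, 427.6459045410156), 75.91572570800781)
green 63 [ 484.225 -198.859   29.199]
plane [ -0.179  -0.18  112.797] 0.24859028605025807 yaw 0.7876767590421003
```

View pics/crop.png

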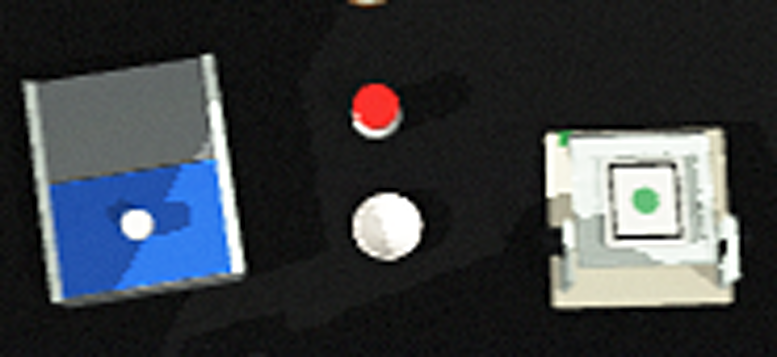

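The crop shows the cover and knob on the case's near half. On the stage, the dark frame with its green dot is at crop (646,200), and the brackets are at the near corners.

```bash
cat >> h.py <<'E'
def rows(tgt,yaw_y):
    """shift/spin (normalised) from the present pose to TCP tgt with tool y along world yaw_y (mod pi)"""
    s=ctrl.sense();M=rot(s["ee_rot"]);d=M.T@(np.array(tgt)-s["eef_pos"])/200
    a=np.arctan2(M[1,1],M[0,1]);t=(yaw_y-a+np.pi/2)%np.pi-np.pi/2
    print("rows",d,"spin",-t/np.pi,"(rows min",abs(np.degrees(t))/8.59,") j6",s["joints"][5])
E
python3 - <<'E'
from h import *
y=.174;e=np.array([np.cos(y),np.sin(y),0]);k=np.array([457.5,199.3,0])
t=k-50*e;t[2]=200;rows(t,y+np.pi/2)
E
```

```text
rows [-1.52  -0.96   0.155] spin -0.18074115637421861 (rows min 3.7873583407868865 ) j6 -0.2233730282716136
```

```bash
python3 -m pendant '[[[-0.25,-0.16,0,0,0],[-0.5,-0.32,0,0,0],[-0.76,-0.48,0,0,0],[-0.76,-0.48,0,0,0],[-0.76,-0.48,0,0,0]]]' 20; python3 - <<'E'
from h import *
y=.174;e=np.array([np.cos(y),np.sin(y),0]);k=np.array([457.5,199.3,0])
t=k-50*e;t[2]=200;rows(t,y+np.pi/2)
E
```

```text
time_s: 0.6
eef_pos: [306.6, 335.6, 231.2]
ee_rot: [0.0, 0.198, 0.98, -0.0]
force: [-0.4, 0.0, 0.2]
grip_width: 0.14
grip_force: 0.0
rows [-0.749 -0.471  0.156] spin -0.1820817730849709 (rows min 3.8154504255290758 ) j6 -0.6005526897149605
```

```bash
python3 -m pendant '[[[-0.2,-0.12,0,-0.045,0],[-0.4,-0.24,0.05,-0.09,0],[-0.6,-0.36,0.1,-0.135,0],[-0.749,-0.471,0.156,-0.182,0],[-0.749,-0.471,0.156,-0.182,0],[-0.749,-0.471,0.156,-0.182,0],[-0.749,-0.471,0.156,-0.182,0]]]' 20; python3 - <<'E'
from h import *
y=.174;e=np.array([np.cos(y),np.sin(y),0]);k=np.array([457.5,199.3,0])
t=k-45*e;t[2]=57;rows(t,y+np.pi/2)
print(rot(ctrl.sense()["ee_rot"]))
E
```

```text
time_s: 1.3
eef_pos: [406.8, 194.1, 200.2]
ee_rot: [-0.0, -0.088, 0.996, 0.0]
force: [-0.8, 1.0, 0.2]
grip_width: 0.001
grip_force: 0.0
rows [-0.029 -0.019  0.716] spin 0.0007874151146465604 (rows min 0.01649996747804201 ) j6 -1.5632693750107822
[[-0.984 -0.176 -0.   ]
 [-0.176  0.984  0.   ]
 [ 0.     0.    -1.   ]]
```

```bash
python3 -m pendant '[[[-0.02,-0.015,0.2,0,0],[-0.029,-0.019,0.4,0,0],[-0.029,-0.019,0.6,0,0],[-0.029,-0.019,0.716,0,0],[-0.029,-0.019,0.716,0,0],[-0.029,-0.019,0.716,0,0]]]' 20;  python3 -m pendant '[[[-0.05,0,0,0,0],[-0.1,0,0,0,0],[-0.15,0,0,0,0],[-0.2,0,0,0,0],[-0.25,0,0,0,0],[-0.3,0,0,0,0],[-0.35,0,0,0,0],[-0.4,0,0,0,0],[-0.45,0,0,0,0],[-0.5,0,0,0,0],[-0.52,0,0,0,0],[-0.52,0,0,0,0]]]'
```

```text
time_s: 1.9
eef_pos: [413.7, 191.6, 57.8]
ee_rot: [0.0, -0.089, 0.996, 0.0]
force: [-0.0, -0.1, 0.3]
grip_width: -0.001
grip_force: 0.0
time_s: 3.1
eef_pos: [516.5, 209.2, 56.7]
ee_rot: [0.0, -0.089, 0.996, 0.0]
force: [0.4, -0.7, -0.1]
grip_width: -0.003
grip_force: 0.0
```

```bash
python3 -m pendant '[[[-0.02,0,0,0,0],[-0.04,0,0,0,0],[-0.06,0,0,0,0],[-0.06,0,0,0,0]]]'; python3 - <<'E'
from h import *
p,d=ctrl.capture("top");cv2.imwrite("pics/top1.png",p);c=ctrl.get_calibration("top");H=hsv(p)
roi=np.zeros(p.shape[:2],bool);roi[160:245,225:290]=1
m=(H[...,0]>100)&(H[...,0]<130)&(H[...,1]>130)&(H[...,2]>60)&roi
k=big(m);b=cv2.boxPoints(cv2.minAreaRect(k));print(onplane(c,b,49.5))
E
```

```text
time_s: 3.5
eef_pos: [527.2, 211.2, 56.7]
ee_rot: [-0.001, -0.089, 0.996, -0.0]
force: [-3.8, -1.7, 1.4]
grip_width: -0.001
grip_force: 2.4
[[603.714 168.766  49.5  ]
 [603.901 144.107  49.5  ]
 [507.204 141.73   49.5  ]
 [507.034 166.128  49.5  ]]
```

```bash
python3 -m pendant '[[[-0.01,0,0,0,0],[-0.01,0,0,0,0],[-0.01,0,0,0,0]]]'; python3 -m pendant '[[[0.1,0,0,0,0.5],[0.2,0,-0.2,0,1],[0.4,0,-0.5,0,1],[0.6,0,-0.8,0,1],[0.73,0,-0.85,0,1],[0.73,0,-0.85,0,1],[0.73,0,-0.85,0,1],[0.73,0,-0.85,0,1]]]'; python3 - <<'E'
from h import *
print(ctrl.get_calibration("wrist"))
p,d=ctrl.capture("wrist");cv2.imwrite("pics/w1.png",p);np.save("pics/w1.npy",d)
E
```

```text
time_s: 3.85
eef_pos: [527.4, 211.2, 56.6]
ee_rot: [-0.003, -0.089, 0.996, -0.0]
force: [-14.3, -4.3, 7.1]
grip_width: -0.0
grip_force: 7.0
time_s: 4.65
eef_pos: [386.6, 185.8, 226.7]
ee_rot: [0.0, -0.089, 0.996, 0.0]
force: [0.5, 0.0, 0.1]
grip_width: 0.997
grip_force: 0.0
{'K': array([[316.684,   0.   , 324.42 ],
       [  0.   , 316.684, 202.522],
       [  0.   ,   0.   ,   1.   ]]), 'origin': array([313.299, 173.345, 368.754]), 'rotation': array([0.095, 0.634, 0.759, 0.113])}
```

View pics/w1.png

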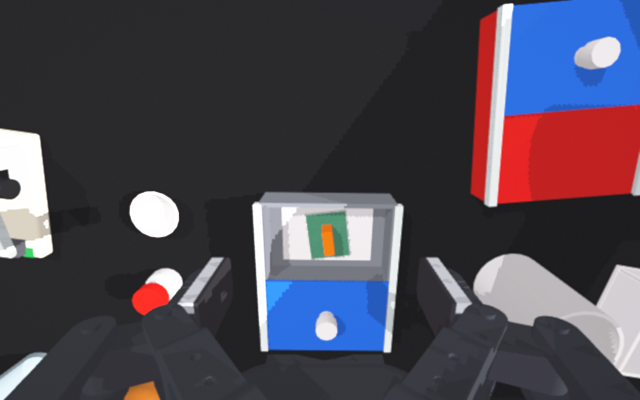

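The wrist view shows the bay open, with the green plate at (328,235) and its orange grip at (328,240). The cover sits over the far deck.

```bash
python3 - <<'E'
from h import *
p=cv2.imread("pics/w1.png");d=np.load("pics/w1.npy");c=ctrl.get_calibration("wrist");H=hsv(p);P=cloud(c,d)
roi=np.zeros(p.shape[:2],bool);roi[200:275,290:370]=1
o=roi&(H[...,0]<22)&(H[...,1]>150)&(H[...,2]>80)
g=roi&(H[...,0]>60)&(H[...,0]<95)&(H[...,1]>80)
print(o.sum(),g.sum(),d[o].min())
t=o&(P[...,2]>32);print("top z",P[t].mean(0),P[t][:,2].min(),P[t][:,2].max())
for m,z in((t,36),(g|o,10)):
    k=big(m)[:,0];w=onplane(c,k,z)[:,:2].astype(np.float32);r=cv2.minAreaRect(w);b=cv2.boxPoints(r);e=b-np.roll(b,1,0);print(z,r,np.degrees(np.arctan2(e[:,1],e[:,0])))
rt=P[t][:,:2];print("pca",np.degrees(np.arctan2(*np.linalg.svd(rt-rt.mean(0))[2][0][::-1])))
gg=cv2.minAreaRect(P[g][:,:2].astype(np.float32));print("green depth",gg)
E
```

```text
326 1168 0.0
top z [459.788 203.777  36.009] 32.094003054858376 368.28581735063136
36 ((459.8807373046875, 203.789306640625), (30.10858917236328, 11.784878730773926), 16.48786735534668) [-163.512  -73.512   16.488  106.488]
10 ((460.67584228515625, 203.94508361816406), (55.831146240234375, 45.79145812988281), 16.43994903564453) [-163.56  -73.56   16.44  106.44]
pca 13.7181473961821
green depth ((402.6126403808594, 186.78897094726562), (178.57662963867188, 45.93492126464844), 16.419422149658203)
```

```bash
python3 - <<'E'
from h import *
rows([459.9,203.8,14.5],.288+np.pi/2)
p=cv2.imread("pics/top0.png");d=np.load("pics/top0.npy");c=ctrl.get_calibration("top");H=hsv(p);P=cloud(c,d)
s=np.zeros(d.shape,bool);s[185:245,345:410]=1;s&=(d>0)&(P[...,2]>8)&(P[...,2]<110)
print("stage rect",cv2.minAreaRect(P[s][:,:2].astype(np.float32)))
g=s&(H[...,0]>40)&(H[...,0]<85)&(H[...,1]>80)&(np.arange(640)>365)
gc=np.median(P[g],0);print("green",g.sum(),gc)
q=P[s&(np.linalg.norm(P[...,:2]-gc[:2],axis=-1)<30)]
for _ in range(4):
    A=np.c_[q[:,:2],np.ones(len(q))];x=np.linalg.lstsq(A,q[:,2],rcond=None)[0];e=A@x-q[:,2];q=q[abs(e)<max(3,2*e.std())]
print(len(q),"plane",x,np.arctan(np.hypot(*x[:2])),"yaw",np.arctan2(-x[1],-x[0]),e.std())
E
```

```text
rows [-0.378  0.024  1.058] spin -0.035085230339342244 (rows min 0.7351969104867991 ) j6 -1.5753355031639875
stage rect ((485.3616027832031, -220.34934997558594), (209.4561309814453, 229.75091552734375), 0.37756747007369995)
green 25 [ 481.87  -215.927   64.305]
199 plane [ -0.194  -0.002 157.173] 0.19116099159254699 yaw 0.0127732317090867 3.0812864922571563
```

```bash
python3 -m pendant '[[[-0.19,0.01,0.1,-0.02,0.5],[-0.378,0.024,0.3,-0.035,0.5],[-0.378,0.024,0.5,-0.035,0.5],[-0.378,0.024,0.7,-0.035,0.5],[-0.378,0.024,0.8,-0.035,0.5],[-0.378,0.024,0.8,-0.035,0.5],[-0.378,0.024,0.8,-0.035,0.5]]]' 20;  python3 - <<'E'
from h import *
rows([459.9,203.8,14.5],.288+np.pi/2)
p,d=ctrl.capture("wrist");c=ctrl.get_calibration("wrist");H=hsv(p);P=cloud(c,d);cv2.imwrite("pics/w2.png",p)
o=(H[...,0]<22)&(H[...,1]>150)&(H[...,2]>80)&(np.linalg.norm(P[...,:2]-[459.9,203.8],axis=-1)<40)&(P[...,2]>33)&(P[...,2]<39)
print(o.sum())
if o.sum()>50:
    w=onplane(c,big(o)[:,0],36)[:,:2].astype(np.float32);print(cv2.minAreaRect(w))
E
```

```text
time_s: 5.4
eef_pos: [460.0, 203.8, 66.6]
ee_rot: [-0.0, -0.143, 0.99, -0.0]
force: [0.7, -0.5, 1.2]
grip_width: 0.5
grip_force: 0.0
rows [ 0.    -0.     0.261] spin -6.137239782872859e-05 (rows min 0.0012860339475170134 ) j6 -1.6747565729706684
939
((461.2222900390625, 203.74244689941406), (30.239585876464844, 11.451086044311523), 16.913875579833984)
```

```bash
python3 -m pendant '[[[0,0,0.1,0,0.5],[0,0,0.2,0,0.5],[0,0,0.261,0,0.5],[0,0,0.261,0,0.5],[0,0,0.261,0,0],[0,0,0.261,0,0],[0,0,0.261,0,0],[0,0,0.261,0,0],[0,0,0.261,0,0],[0,0,0.261,0,0]]]' 30; python3 -m pendant '[[[0,0,-0.1,0,0],[0,0,-0.3,0,0],[0,0,-0.5,0,0],[0,0,-0.7,0,0],[0,0,-0.85,0,0],[0,0,-0.85,0,0],[0,0,-0.85,0,0],[0,0,-0.85,0,0]]]'; python3 - <<'E'
from h import *
rows([420,0,185],np.pi/2)
E
```

```text
time_s: 6.45
eef_pos: [460.4, 204.0, 15.8]
ee_rot: [0.001, -0.143, 0.99, 0.0]
force: [-0.5, -0.7, 6.2]
grip_width: 0.131
grip_force: 30.6
time_s: 7.25
eef_pos: [458.9, 203.7, 183.4]
ee_rot: [-0.001, -0.143, 0.99, -0.0]
force: [-0.1, -0.3, -1.7]
grip_width: 0.134
grip_force: 29.6
rows [ 0.476 -0.921 -0.007] spin 0.09166031333806211 (rows min 1.9207050524855858 ) j6 -1.6747709179660752
```

```bash
python3 -m pendant '[[[0.1,-0.2,0,0.03,0],[0.2,-0.42,0,0.06,0],[0.33,-0.65,0,0.09,0],[0.476,-0.921,0,0.092,0],[0.476,-0.921,0,0.092,0],[0.476,-0.921,0,0.092,0]]]'; python3 - <<'E'
from h import *
rows([395,-210,185],np.pi/2)
E
```

```text
time_s: 7.85
eef_pos: [419.9, -1.4, 183.8]
ee_rot: [-0.001, 0.002, 1.0, 0.0]
force: [0.0, -0.6, -0.8]
grip_width: 0.133
grip_force: 29.8
rows [ 0.12  -1.044 -0.006] spin -0.0014744480462222478 (rows min 0.0308964666263102 ) j6 -1.8498470497375314
```

```bash
python3 -m pendant '[[[0.03,-0.24,0,0,0],[0.06,-0.48,0,0,0],[0.09,-0.72,0,0,0],[0.12,-1,0,0,0],[0.12,-1,0,0,0],[0.12,-1,0,0,0],[0.12,-1,0,0,0]]]'; python3 - <<'E'
from h import *
p,d=ctrl.capture("wrist");cv2.imwrite("pics/w3.png",p);np.save("pics/w3.npy",d)
E
```

```text
time_s: 8.55
eef_pos: [396.6, -198.2, 184.1]
ee_rot: [-0.0, -0.0, 1.0, 0.001]
force: [0.6, 0.6, -1.8]
grip_width: 0.133
grip_force: 30.1
```

View pics/w3.png

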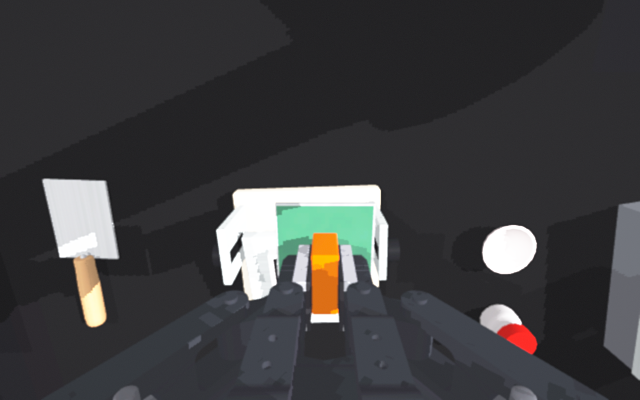

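The held plate (green, at (325,230)) blocks the view of the pad, so I'll shift sideways to look at it.

```bash
python3 -m pendant '[[[0.1,0.2,0,0,0],[0.2,0.4,-0.1,0,0],[0.25,0.6,-0.15,0,0],[0.25,0.6,-0.15,0,0],[0.25,0.6,-0.15,0,0]]]'; python3 - <<'E'
from h import *
c=ctrl.get_calibration("wrist");p,d=ctrl.capture("wrist");cv2.imwrite("pics/w4.png",p);np.save("pics/w4.npy",d);print(ctrl.sense()["eef_pos"])
H=hsv(p);P=cloud(c,d);E=ctrl.sense();M=rot(E["ee_rot"])
g=(H[...,0]>60)&(H[...,0]<95)&(H[...,1]>80)&(d>50)&(np.linalg.norm(P[...,:2]-E["eef_pos"][:2],axis=-1)<60)&(P[...,2]>100)
q=(P[g]-E["eef_pos"]);print(g.sum(),q.mean(0))
A=np.c_[q[:,:2],np.ones(len(q))];print("plate plane",np.linalg.lstsq(A,q[:,2],rcond=None)[0],q.min(0),q.max(0))
o=(H[...,0]<22)&(H[...,1]>150)&(H[...,2]>80)&(np.linalg.norm(P[...,:2]-E["eef_pos"][:2],axis=-1)<60)
q=P[o]-E["eef_pos"];print("grip",q.min(0),q.max(0))
E
```

```text
time_s: 9.1
eef_pos: [346.6, -78.4, 215.0]
ee_rot: [0.001, -0.001, 1.0, -0.0]
force: [0.1, -0.7, -2.0]
grip_width: 0.133
grip_force: 30.2
[346.675 -79.152 214.689]
3711 [-16.18    1.422  -5.491]
plate plane [ 0.021 -0.022 -5.125] [-27.653 -41.22   -7.534] [ 6.659 25.207 56.716]
grip [-14.609  -4.943  -5.534] [16.212  8.019 29.546]
```

View pics/w4.png

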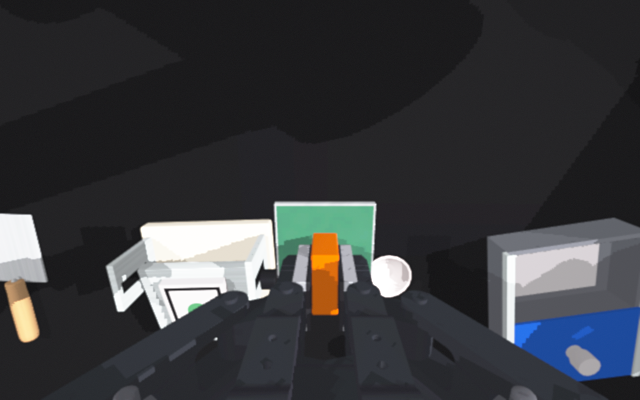

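The frame on the pad at (195,300) is partly hidden by the left finger. Moving in +x will bring it up into clear view.

```bash
python3 -m pendant '[[[-0.2,0,0,0,0],[-0.4,0,0,0,0],[-0.45,0,0,0,0],[-0.45,0,0,0,0],[-0.45,0,0,0,0]]]'; python3 - <<'E'
from h import *
c=ctrl.get_calibration("wrist");p,d=ctrl.capture("wrist");cv2.imwrite("pics/w5.png",p);np.save("pics/w5.npy",d);np.savez("pics/w5c.npz",**c);print(ctrl.sense()["eef_pos"])
E
```

```text
time_s: 9.65
eef_pos: [435.7, -79.9, 214.1]
ee_rot: [-0.001, 0.001, 1.0, 0.0]
force: [-0.5, 0.7, -1.4]
grip_width: 0.134
grip_force: 30.2
[435.627 -79.94  214.388]
```

View pics/w5.png

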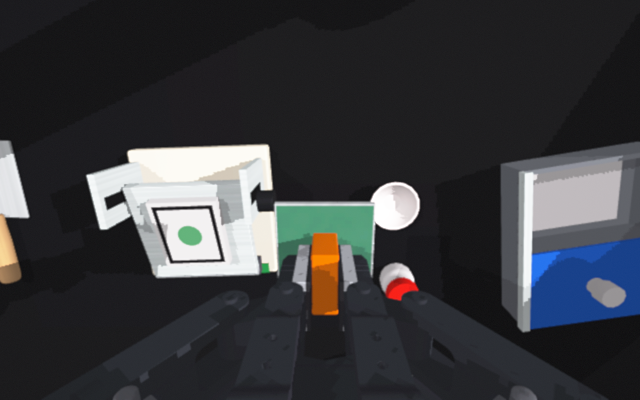

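The dark frame is fully visible at roughly (153..225, 205..263), with its green dot at (190,236).

```bash
python3 - <<'E'
from h import *
c=dict(np.load("pics/w5c.npz"));p=cv2.imread("pics/w5.png");d=np.load("pics/w5.npy");H=hsv(p);P=cloud(c,d)
roi=np.zeros(d.shape,bool);roi[195:272,145:235]=1
k=roi&(H[...,2]<110)&~((H[...,0]>40)&(H[...,0]<95)&(H[...,1]>80))
n,l,st,_=cv2.connectedComponentsWithStats(k.astype(np.uint8));i=1+st[1:,4].argmax();print(st[1:])
fr=l==i;out=big(fr);fill=np.zeros(d.shape,np.uint8);cv2.drawContours(fill,[out],-1,1,-1)
q=P[(fill>0)&(d>0)]
for _ in range(5):
    A=np.c_[q[:,:2],np.ones(len(q))];x=np.linalg.lstsq(A,q[:,2],rcond=None)[0];e=A@x-q[:,2];q=q[abs(e)<max(1.5,2.5*e.std())]
n=np.array([-x[0],-x[1],1]);n/=np.linalg.norm(n)
print(len(q),"plane",x,"slope",np.arccos(n[2]),"downhill yaw",np.arctan2(n[1],n[0]),e.std())
def onp(uv):
    r=rays(c,uv);o=c["origin"];p0=np.array([0,0,x[2]]);return o+r*(((p0-o)@n)/(r@n))[:,None]
inner=big((fill>0)&~fr)
for nm,cn in(("outer",out),("inner",inner)):
    w=onp(cn[:,0]);ux=np.array([1,0,0])-n*n[0];ux/=np.linalg.norm(ux);uy=np.cross(n,ux)
    ab=np.c_[w@ux,w@uy].astype(np.float32);r=cv2.minAreaRect(ab);b=cv2.boxPoints(r)
    ctr=ux*r[0][0]+uy*r[0][1]+n*(np.array([0,0,x[2]])@n)
    e=b-np.roll(b,1,0);a=np.degrees(np.arctan2(e[:,1],e[:,0]));print(nm,r[1],"center",ctr,"edge angles",a,"M",ux,uy)
g=roi&(H[...,0]>40)&(H[...,0]<95)&(H[...,1]>80)
print("green dot",onp(np.argwhere(g)[:,::-1].mean(0)))
E=np.array([435.63,-79.94,214.3])
gg=(H[...,0]>60)&(H[...,0]<95)&(H[...,1]>80)&(d>50)&(np.arange(640)>275)&(P[...,2]>150)
k=big(gg)[:,0];w=onplane(c,k,E[2]-5.5);print("plate y",w[:,1].min(),w[:,1].max(),"near x",w[:,0].min(),"-> rel", (w[:,1].min()+w[:,1].max())/2-E[1], w[:,0].min()+30-E[0])
E
```

```text
[[152 206  72  57 574]
 [145 250   7  22  97]]
3132 plane [ -0.215  -0.005 166.604] slope 0.21179340129955018 downhill yaw 0.024918239236316423 0.5972484658076525
outer (66.87630462646484, 57.246337890625) center [ 484.305 -213.753   63.647] edge angles [-178.18  -88.18    1.82   91.82] M [ 0.978 -0.001 -0.21 ] [ 0.     1.    -0.005]
inner (61.38374710083008, 51.1494140625) center [ 484.4   -213.423   63.625] edge angles [-178.198  -88.198    1.802   91.802] M [ 0.978 -0.001 -0.21 ] [ 0.     1.    -0.005]
green dot [[ 484.114 -213.502   63.687]]
plate y -102.66605446638648 -55.61377226828403 near x 408.04095143619804 -> rel 0.800086632664744 2.4109514361980473
```

```bash
python3 - <<'E'
from h import *
rows([488,-214.3,110],.028+np.pi/2)
E
```

```text
rows [-0.263 -0.672  0.521] spin -0.009396609203762559 (rows min 0.19690217190654957 ) j6 -2.0163159997585347
```

```bash
python3 -m pendant '[[[-0.08,-0.2,0,-0.009,0],[-0.16,-0.4,0,-0.009,0],[-0.263,-0.6,0,-0.009,0],[-0.263,-0.672,0.1,-0.009,0],[-0.263,-0.672,0.3,-0.009,0],[-0.263,-0.672,0.45,-0.009,0],[-0.263,-0.672,0.521,-0.009,0],[-0.263,-0.672,0.521,-0.009,0],[-0.263,-0.672,0.521,-0.009,0],[-0.263,-0.672,0.521,-0.009,0],[-0.263,-0.672,0.521,-0.009,0]]]' 20; python3 - <<'E'
from h import *
rows([488,-214.3,68.8],.028+np.pi/2)
print(ctrl.sense()["force"])
E
```

```text
time_s: 10.8
eef_pos: [489.3, -214.6, 111.6]
ee_rot: [0.001, -0.014, 1.0, -0.001]
force: [0.1, 0.1, -2.3]
grip_width: 0.133
grip_force: 30.1
rows [0.007 0.002 0.214] spin -0.000276222880328937 (rows min 0.005788139517952114 ) j6 -2.2307185232545206
[ 0.084  0.051 -2.301]
```

```bash
python3 -m pendant '[[[0.004,0.002,0.05,0,0],[0.007,0.002,0.1,0,0],[0.007,0.002,0.135,0,0],[0.007,0.002,0.145,0,0],[0.007,0.002,0.155,0,0],[0.007,0.002,0.165,0,0],[0.007,0.002,0.165,0,0],[0.007,0.002,0.165,0,0]]]' 20; python3 -m pendant '[[[0,0,0.005,0,0],[0,0,0.01,0,0],[0,0,0.015,0,0],[0,0,0.015,0,0],[0,0,0.015,0,0]]]' 20
```

```text
time_s: 11.6
eef_pos: [487.7, -214.1, 77.9]
ee_rot: [0.0, -0.014, 1.0, -0.0]
force: [-1.4, 0.5, 2.4]
grip_width: 0.132
grip_force: 30.7
time_s: 12.1
eef_pos: [487.6, -214.2, 74.9]
ee_rot: [0.0, -0.014, 1.0, -0.0]
force: [-2.9, 0.7, 7.8]
grip_width: 0.133
grip_force: 31.3
```

```bash
cat >> h.py <<'E'
def tilt():
    c=ctrl.get_calibration("wrist");p,d=ctrl.capture("wrist");s=ctrl.sense();H=hsv(p);P=cloud(c,d)
    g=(H[...,0]>60)&(H[...,0]<95)&(H[...,1]>80)&(d>50)&(np.linalg.norm(P[...,:2]-s["eef_pos"][:2],axis=-1)<60)
    q=P[g]
    for _ in range(5):
        A=np.c_[q[:,:2],np.ones(len(q))];x=np.linalg.lstsq(A,q[:,2],rcond=None)[0];e=A@x-q[:,2];q=q[abs(e)<max(1.5,2.5*e.std())]
    z=np.dot(x,[484,-213.5,1]);w=onplane(c,big(g)[:,0],z+4)
    print("plate plane",x[:2],"top z at pad centre",z,"n",len(q),"min/max",q.min(0),q.max(0),"TCP",s["eef_pos"],"F",s["force"],s["grip_force"])
    r=cv2.minAreaRect(q[:,:2].astype(np.float32));print(r)
    return p
E
python3 - <<'E'
from h import *
cv2.imwrite("pics/w6.png",tilt())
E
```

```text
plate plane [-0.007 -0.   ] top z at pad centre 68.94638522948908 n 3707 min/max [ 459.467 -237.626   67.52 ] [ 494.848 -189.791   70.573] TCP [ 487.622 -214.153   74.971] F [-1.668  0.616  5.824] 31.32899522781372
((476.9031066894531, -213.62161254882812), (34.452720642089844, 47.361114501953125), 1.7881207466125488)
```

```bash
python3 -m pendant '[[[0,0,0,0,0.12],[0,0,0,0,0.12],[0,0,0,0,0.12]]]' 20; python3 -m pendant '[[[0,0,0,0,0.13],[0,0,0,0,0.13],[0,0,0,0,0.13]]]' 20; python3 - <<'E'
from h import *
tilt()
E
```

```text
time_s: 12.45
eef_pos: [487.6, -214.2, 75.0]
ee_rot: [0.0, -0.014, 1.0, -0.0]
force: [-2.8, 0.1, 7.4]
grip_width: 0.133
grip_force: 31.3
time_s: 12.75
eef_pos: [487.6, -214.1, 75.0]
ee_rot: [0.0, -0.014, 1.0, -0.0]
force: [-1.8, 0.5, 7.5]
grip_width: 0.131
grip_force: 31.3
plate plane [-0.009 -0.   ] top z at pad centre 68.92558457836404 n 3704 min/max [ 459.167 -237.545   67.466] [ 494.539 -189.722   70.653] TCP [ 487.623 -214.166   74.965] F [-1.667  0.833  7.349] 31.329100728034973
((476.8164978027344, -213.60499572753906), (34.46053695678711, 47.4130859375), 1.231286883354187)
```

The grip stays at 30 N and the plate has not pivoted. I'll unload the pad, slacken the fingers briefly so the plate settles on the slope, then re-grip at 20 N.

```bash
python3 -m pendant '[[[0,0,-0.01,0,0.13],[0,0,-0.018,0,0.13],[0,0,-0.018,0,0.13],[0,0,-0.018,0,0.15],[0,0,-0.018,0,0.17],[0,0,-0.018,0,0.19],[0,0,-0.018,0,0.19],[0,0,-0.018,0,0.19]]]' 20; python3 - <<'E'
from h import *
cv2.imwrite("pics/w7.png",tilt()); print(ctrl.sense()["grip_width"])
E
```

```text
time_s: 13.6
eef_pos: [487.5, -213.9, 78.0]
ee_rot: [-0.0, -0.014, 1.0, 0.0]
force: [0.6, 0.8, -0.6]
grip_width: 0.193
grip_force: 0.0
plate plane [-0.214 -0.007] top z at pad centre 67.98532267340029 n 3314 min/max [ 461.334 -237.352   59.718] [ 517.812 -189.774   73.87 ] TCP [ 487.497 -213.925   78.03 ] F [ 0.693 -0.647  0.545] 0.0
((490.008056640625, -213.1219940185547), (56.11945724487305, 47.28874206542969), 1.541290044784546)
0.19322878722077852
```

View pics/w7.png

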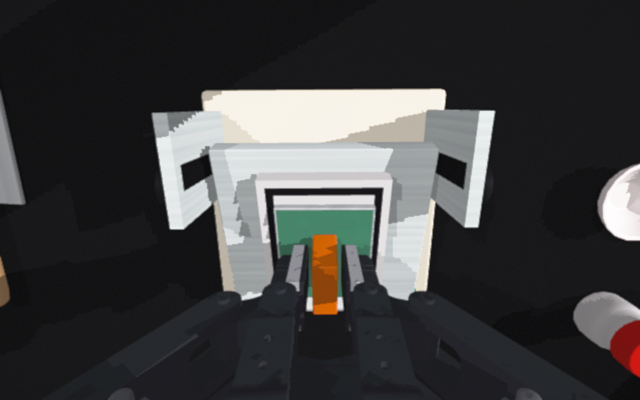

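The picture shows the plate now lying flush (0.214 rad) inside the frame region, about 4 mm too far down the slope. I'll lower around the grip, re-grip at 20 N, lift slightly, and shift it back uphill.

```bash
python3 -m pendant '[[[-0.02,0,0.01,0,0.19],[-0.02,0,0.0275,0,0.19],[-0.02,0,0.0275,0,0.19],[-0.02,0,0.0275,0,0.19],[-0.02,0,0.0275,0,0],[-0.02,0,0.0275,0,0],[-0.02,0,0.0275,0,0],[-0.02,0,0.0275,0,0],[-0.02,0,0.0275,0,0]]]' 20; python3 -m pendant '[[[0,0,-0.02,0,0],[0.011,0,-0.03,0,0],[0.022,0,-0.03,0,0],[0.022,0,-0.03,0,0],[0.022,0,-0.03,0,0]]]' 20; python3 - <<'E'
from h import *
tilt()
E
```

```text
time_s: 14.55
eef_pos: [491.5, -213.8, 72.6]
ee_rot: [-0.0, -0.014, 1.0, 0.0]
force: [0.2, 0.4, -0.1]
grip_width: 0.138
grip_force: 23.3
time_s: 15.05
eef_pos: [487.0, -214.0, 78.6]
ee_rot: [-0.0, -0.013, 1.0, 0.0]
force: [-0.2, -0.6, -1.5]
grip_width: 0.133
grip_force: 23.2
plate plane [-0.216 -0.006] top z at pad centre 72.97339329058235 n 3775 min/max [ 456.894 -237.675   70.386] [ 493.71  -189.575   80.234] TCP [ 487.082 -213.969   78.558] F [ 0.066  1.248 -1.606] 23.226371705532074
((474.9985046386719, -213.50001525878906), (35.80783462524414, 47.493595123291016), 1.9966135025024414)
```

```bash
python3 -m pendant '[[[0,0,0.01,0,0],[0,0,0.02,0,0],[0,0,0.025,0,0],[0,0,0.03,0,0],[0,0,0.035,0,0],[0,0,0.04,0,0],[0,0,0.043,0,0],[0,0,0.046,0,0],[0,0,0.046,0,0],[0,0,0.046,0,0],[0,0,0.046,0,0],[0,0,0.046,0,0]]]' 20; python3 - <<'E'
from h import *
cv2.imwrite("pics/w8.png",tilt())
p,d=ctrl.capture("top");cv2.imwrite("pics/top2.png",p[140:260,215:415])
E
```

```text
time_s: 16.3
eef_pos: [487.3, -214.1, 69.9]
ee_rot: [0.0, -0.014, 1.0, -0.0]
force: [-1.4, 0.7, 5.8]
grip_width: 0.132
grip_force: 24.3
plate plane [-0.215 -0.006] top z at pad centre 64.3865384214771 n 3782 min/max [ 456.873 -237.636   61.688] [ 494.403 -189.742   71.35 ] TCP [ 487.298 -214.158   69.901] F [-2.472  1.02   6.827] 24.315176010131836
((475.6027526855469, -213.75852966308594), (36.30324172973633, 47.37258529663086), 1.6069061756134033)
```

View pics/w8.png

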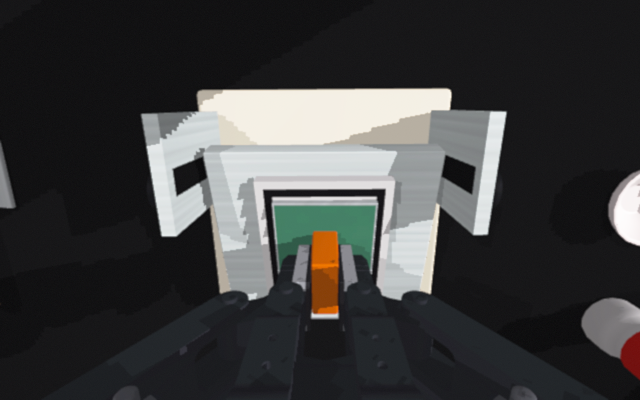

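The plate lies inside the frame, flush at 0.215 rad against the pad's 0.212. The pad is sunk about 3.6 mm and the contact force is about 8 N, so I'm handing it in.

```bash
python3 -c "
from rig import ctrl
print(ctrl.finish_job())"
```

```text
the job is handed in; nothing more can be done
None
```

I handed the job in at about 16 s with the cover pushed to its end stop and the plate still gripped, flush and centred in the frame. The pad was sunk about 3.6 mm under roughly 8 N. I had to open the fingers briefly on the pad to let the plate settle onto the slope, and the hand-in returned no verdict.

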